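# Set the sensing gap of a proximity switch with a gauge blade

### The arm

A 6-joint arm with a two-finger parallel gripper is mounted at the origin on a cart in front of the work surface, level with it; the furniture and walls round the work are solid. World frame = base frame: x ahead of the robot, y to its left, z up, the work surface at z = 0. Lengths are in m, angles in rad, forces in N, time in s.
With the tool pointing down it reaches from about 0.325 to 0.925 m from the base axis. Payload 3.1 kg.
Tool frame: the origin (TCP) lies at the very end of the fingers, on their centre line; the grasp point (between the pads) lies 19 mm behind it; z points along the fingers, y is the line along which they close (so a half turn about z gives the same grasp; the last joint's range is limited). The gripper opens to 85 mm and grips with 20 to 120 N. Pads are 22 mm wide; open, the fingers measure 114 mm over their backs; the gripper's body (76 mm by 85 mm) begins 54 mm behind the grasp point. The pads swing forward as they close: fully open they stand 13 mm farther back than shut.
Start: joints at [-0.112, 0.217, 1.613, -0, 1.311, -0.112], TCP at [0.625, 0, 0.231] pointing down, gripper open.
Joint ranges: [-2.75, 2.75], [-0.78, 2.1], [0.31, 2.55], [-1.13, 4.27], [0.13, 2.63], [-2.58, 2.58]. Speed limits (rad/s): [2.79, 2.79, 3.14, 3.14, 3.14, 3.14].

### API

Orientations are given as a unit quaternion [w, x, y, z].
In Python, from plant import state, grab_frame, calibration, job_done gives the robot as it stands. The module is installed in compiled form; this text tells all that it offers.
- The arm moves only by the tool jog_arm, never from a script. Its argument "deltas" is a list of rows, each an object with "offset": the shift along the tool's x, y, z in m, a list of three; "spin": the turn about the tool's z in degrees. In form: [{"offset": [dx, dy, dz], "spin": spin}, ...]. A call has 1 to 12 rows; each row shifts and turns the commanded pose from where the row before left it, along the tool's axes as they then stand; what a row does not reach is not made up. A row lasts 1/12 s, in which the tool goes at most 41.7 mm and 7.16 degrees, less where a joint would pass 70% of its speed; a pose out of reach is approached as far as the arm can. A call is refused whole if a number of a shift passes 0.0417 or a number of a turn 7.16, either way. A call with a gripper value outside its range is refused whole. "gripper" is the opening, from 0 (shut) to 1 (fully open), set as the call begins (left out, the last holds). The fingers move at their own pace and stop on an object; "grip_force" is the grip in N (left out, the last holds). Time passes only in rows, so rows that do not move let the fingers close. It gives the time, the measured TCP pose, the force, the opening and the grip force at its end, in the units of the state.
- state(): the state, without advancing time (a new reading comes with each control period).
- grab_frame(name): name is "scene" or "side" or "wrist"; returns the picture (420x560x3 uint8, red, green, blue); there is no depth.
- calibration(name): a dict with "fx", "fy", "cx", "cy" (pixels), "rvec" (rotation vector, rad) and "tvec" (3), from world to camera coordinates, as OpenCV has them; the wrist camera has in their place "tool_from_camera" (4x4, takes a point from camera to tool coordinates, whose origin is the TCP and whose axes are the flange's). Camera axes: x right, y down, z forward; pixel columns grow to the right and rows downward; lengths in m; the calibration is good to about 2 mm. The wrist camera is an equidistant fisheye: a pixel r from the principal point sees the ray r / f radians off the axis. A picture is of the moment at which its call begins: read the wrist's pose just before it. calibration takes no time and is no camera call.
- job_done(): hands the job in; it is judged then, once.
The state is a dict: "clock": time; "q": joint angles; "dq": joint speeds; "effort": joint torques, N m; "eef_pos": TCP position; "orientation": TCP orientation; "force": force on the tool from outside, world axes, zero at the start; "wrist_torque": the same for the moment, N m; "grip_width": opening from 0.0 (shut) to 1.0 (fully open); "finger_force": force on a finger pad.
Only numpy, scipy, OpenCV 4.12 (cv2) and the standard library are available. Lean on these libraries where they do the work, as an engineer would, in place of code of your own. Each camera call takes 0.05 s, during which the arm holds its last target. There are 200 camera calls.

### The job

Set the gap between the proximity switch and its steel target plate with the thinner of the two gauges: take it from the wooden rack, let its blade down into the gap in front of the middle of the switch, close along the plate, until its collar rests on top of the plate, let go, and push the switch carriage up firmly until the blade is nipped square between switch and plate. Then draw the gauge straight out without shifting the carriage and stand it back in the rack, fully home. Leave the thicker gauge in the rack and do not disturb the other things.

Things in the scene. Friction and masses are not known exactly. Their poses are not given: they have to be found in the camera images.
- bracket: switch bracket bolted to the bench: aluminium base plate 235 x 92 x 12 mm with slide rails. Origin: centre of its underside; x runs along the slide towards the target plate, z up. The target plate is a dark steel upright fixed to it, x = +50 to +60 mm, 60 mm wide, top at z = 88 mm; its flat face at x = +50 mm looks to -x, at the switch
- target_top (a point): middle of the target plate's upper edge on the side of the switch (bracket x = +50, y = 0, z = 88 mm); same axes as the bracket
- carriage (a joint): slide of the carriage with the switch, in m, 0 to 0.022: grows as the switch moves towards the target plate (bracket +x). The gap between switch face and target plate is 24 mm minus this travel; it starts between 15 and 21 mm. No spring; friction of about 5 N holds it where it is left. A hanging gauge may lean a little towards the switch; a push of 12 to 20 N in all squares and nips it
- switch_face (a point): centre of the flat round front face (29 mm across) of the threaded brass proximity switch, 60 mm above the bench; moves with the carriage. The switch's top is 75 mm above the bench, its nuts and holder plate (30 mm or more behind the face) reach 84 mm
- thumb_plate (a point): on the rear face (turned away from the target) of the carriage's thumb plate, 110 mm behind the switch face: an upright aluminium plate 8 mm thick, 46 mm wide, from 26 to 84 mm above the bench; this point is at its mid width 70 mm above the bench. Push it towards bracket +x to close the gap; behind it the base plate (top at 12 mm) is free
- rack: wooden gauge rack fixed to the bench, 62 x 164 mm, 64 mm high; origin at the centre of its underside, its two equal upright slots (18 mm in x, 31 mm in y) go right through and are centred at x = 0, y = -42 and +42 mm; one gauge stands in each, which in which varies; the gauges' x is the rack's x
- thin_gauge: thinner gauge, 0.16 kg: steel plate 10 mm thick (x). Origin: centre of the underside of its black collar (34 x 40 x 6 mm), the depth stop. Blade 28 mm wide (y) down to z = -58 mm; grip tab 26 mm wide, round-topped, up to z = +47 mm. z is up as it stands in the rack or gap, the collar resting on the rack's or target plate's top. Either way round is the same
- thick_gauge: the thicker gauge (0.25 kg): same form but 16 mm thick with a square-topped tab; stays in its slot
- contactor: bystander: black and grey contactor, 70 x 45 x 78 mm; origin under its centre
- capacitor: bystander: white upright capacitor, 48 mm across, 117 mm high; origin under its centre
- pipe_cap: bystander: cream pipe cap, 46 mm across, 33 mm high; origin under its centre
- relay_carton: bystander: small grey carton, 44 x 56 x 34 mm; origin under its centre
There are look-alikes about, which are no part of the job. Leave any blue look-alike of the thin_gauge alone.

How it is judged:
On the way, in this order (a step that is already met when the one before it is completed fails the run):
1. the thin gauge's blade hangs in the open gap, its collar down on the target plate's top (within 3 mm), within 10 mm of the middle line, and let go (z of thin_gauge in the frame of target_top between -0.003 and 0.003 m and x of thin_gauge in the frame of target_top between -0.02 and -0.003 m and y of thin_gauge in the frame of target_top between -0.01 and 0.01 m and contact force between the fingers and thin_gauge below 0.1 N and value of joint carriage below 0.0115 m), for 0.2 s.
2. the carriage has been pushed up so that the blade, still fully down, is nipped upright between switch and plate (gap 8.5 to 11.5 mm) (value of joint carriage between 0.0125 and 0.0155 m and z of thin_gauge in the frame of target_top between -0.003 and 0.003 m and angle between thin_gauge's own z axis and vertical below 0.05 rad and contact force between the fingers and thin_gauge below 0.1 N), for 0.2 s.
At the end, for the whole second after the job is handed in: The gap between switch face and target plate is 10 mm within 1.5 mm, the thin gauge stands upright and at rest in the rack's free slot with its collar down on the wood (within 3 mm), and the thick gauge stands in its slot (value of joint carriage between 0.0125 and 0.0155 m and z of thin_gauge in the frame of rack between 0.061 and 0.067 m and x of thin_gauge in the frame of rack between -0.01 and 0.01 m and angle between thin_gauge's own z axis and vertical below 0.08 rad and horizontal distance between thin_gauge and rack below 0.05 m and z of thick_gauge in the frame of rack between 0.061 and 0.067 m and linear speed of thin_gauge below 0.02 m/s); the robot touches nothing.
It fails at once if the thicker gauge is drawn more than 15 mm out of its slot (z of thick_gauge in the frame of rack above 0.079 m).
It fails at once if a bystander is moved more than 30 mm (distance of any of contactor, capacitor, pipe_cap, relay_carton from where it was at the start of the episode above 0.03 m).
It also fails if it takes over 72 s, if anything falls off the work surface, if the arm or the gripper's body presses on something with over 40 N, if the wrist force passes 120 N, or if a joint passes its speed limit or range.

## Working session

There is one attempt and no reset: what is moved stays moved. The work goes in short steps, Python scripts to look and compute and a tool call to move; the robot and the scene stay as the last step left them, time stands still between calls to the robot, and variables do not carry over. Pictures are saved under pics/ and viewed, at most 12 in all, crops included, and the job is handed in when it is done.

Besides the shell and the picture viewer there is one more tool, called as name([rows], argument=value, ...), one row to a line, values as JSON. jog_arm: Moves the arm, as the interface text tells. Its arguments: {"type":"object","properties":{"deltas":{"type":"array","items":{"type":"object","properties":{"offset":{"type":"array","items":{"type":"number"}},"spin":{"type":"number"}}}},"gripper":{"type":"number"},"grip_force":{"type":"number"}},"required":["deltas"]}

```bash
mkdir -p pics
cat > h.py <<'E'
import numpy as np,cv2
from plant import state,grab_frame,calibration,job_done
from scipy.spatial.transform import Rotation as R
def save(n,f): cv2.imwrite(f'pics/{f}.png',grab_frame(n)[:,:,::-1])
def onplane(n,u,v,z):
    c=calibration(n);Rm=cv2.Rodrigues(np.array(c['rvec'],float))[0];t=np.array(c['tvec'],float).ravel()
    d=Rm.T@np.array([(u-c['cx'])/c['fx'],(v-c['cy'])/c['fy'],1]);o=-Rm.T@t
    return o+d*(z-o[2])/d[2]
def proj(n,P):
    c=calibration(n);K=np.array([[c['fx'],0,c['cx']],[0,c['fy'],c['cy']],[0,0,1]],float)
    return cv2.projectPoints(np.array(P,float).reshape(-1,1,3),np.array(c['rvec'],float),np.array(c['tvec'],float),K,None)[0].reshape(-1,2)
def wrist_ray(u,v,s):
    c=calibration('wrist');x=(u-c['cx'])/c['fx'];y=(v-c['cy'])/c['fy'];r=np.hypot(x,y)
    d=np.array([x/r*np.sin(r),y/r*np.sin(r),np.cos(r)]) if r>0 else np.array([0,0,1.])
    T=np.array(c['tool_from_camera']);w,a,b,cc=s['orientation'];Q=R.from_quat([a,b,cc,w]).as_matrix()
    return Q@T[:3,3]+np.array(s['eef_pos']),Q@T[:3,:3]@d
def wplane(u,v,z,s):
    o,d=wrist_ray(u,v,s);return o+d*(z-o[2])/d[2]
E
python3 - <<'E'
from h import *
s=state();print(s)
a=grab_frame('scene');b=grab_frame('side');c=grab_frame('wrist')
for n,i in zip(('scene0','side0','wrist0'),(a,b,c)): cv2.imwrite(f'pics/{n}.png',i[:,:,::-1])
print(calibration('scene'),calibration('side'),calibration('wrist'))
E
```

```text
{'clock': 0.0, 'q': array([-1.12177896e-01,  2.17739982e-01,  1.61496904e+00,  1.45467393e-05,
        1.31129782e+00, -1.12199068e-01]), 'dq': array([-0.00024486,  0.0001324 , -0.00105031,  0.00108885,  0.00068153,
        0.00147625]), 'effort': array([-2.90135131e-04, -3.96841800e+01, -3.03850436e+01, -2.80225659e-04,
        9.87685227e-03,  9.68610237e-06]), 'eef_pos': array([6.24167951e-01, 1.34032909e-04, 2.29958841e-01]), 'orientation': array([-0.00094812,  0.70710011,  0.70711243, -0.00074713]), 'force': array([-0.17589833, -0.51652492,  0.7491941 ]), 'wrist_torque': array([-0.0473607 , -0.00839383, -0.00079448]), 'finger_force': 0.0, 'grip_width': 0.9999991422857215}
{'fx': 388.6380553437397, 'fy': 388.6380553437397, 'cx': 279.3649902314432, 'cy': 202.9348826804688, 'rvec': array([ 2.33821048, -0.84230015,  0.31869231]), 'tvec': array([-0.37578403,  0.30214179,  0.78663484])} {'fx': 478.76897424971486, 'fy': 478.76897424971486, 'cx': 282.2042263964931, 'cy': 209.069506522572, 'rvec': array([ 0.38425544, -2.51973348,  1.57762862]), 'tvec': array([0.47907354, 0.12985001, 1.00954656])} {'fx': 325.19226210127806, 'fy': 325.19226210127806, 'cx': 276.5245991317122, 'cy': 214.47960033736015, 'tool_from_camera': array([[-8.88423122e-05, -9.47609023e-01, -3.19432515e-01,
         8.24856159e-02],
       [ 9.99999615e-01,  1.94509609e-04, -8.55145691e-04,
         6.50914678e-04],
       [ 8.72476466e-04, -3.19432468e-01,  9.47608641e-01,
        -1.42835152e-01],
       [ 0.00000000e+00,  0.00000000e+00,  0.00000000e+00,
         1.00000000e+00]])}
```

View pics/scene0.png

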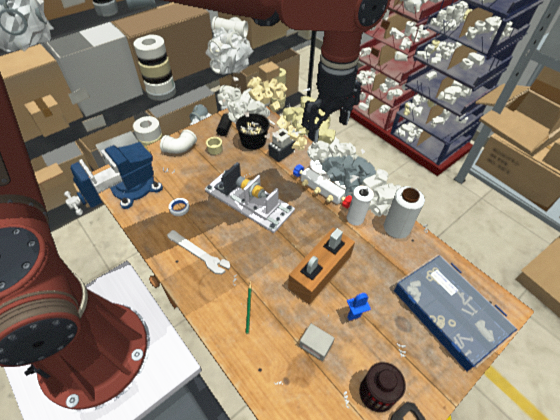

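View pics/side0.png

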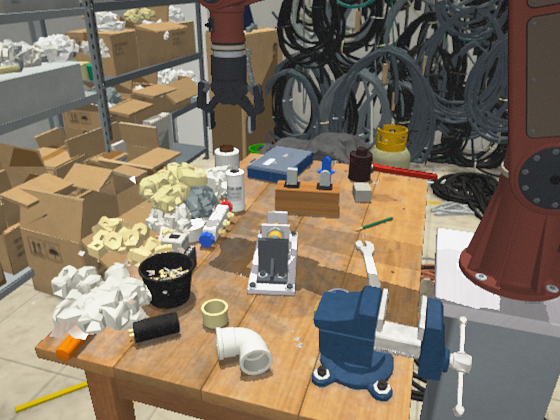

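View pics/wrist0.png

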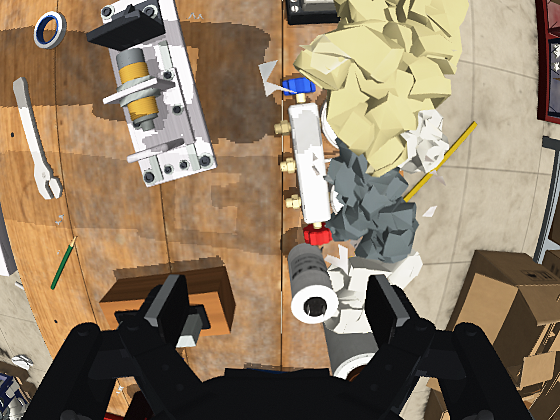

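The scene view shows the bracket at about (248,198), with the plate at its far-left end (230,178). The rack is at (322,268), with gauge tabs at (312,265) and (335,240), and a blue look-alike stands at (357,305). To tell the two rack gauges apart I'll enlarge both views.

Run:
```python
from h import *
a=cv2.imread('pics/scene0.png');b=cv2.imread('pics/side0.png')
x=cv2.resize(a[225:305,280:360],(400,400),interpolation=cv2.INTER_CUBIC)
x2=cv2.resize(b[150:230,265:345],(400,400),interpolation=cv2.INTER_CUBIC)
cv2.imwrite('pics/c1.png',np.hstack([x,x2]))
y=cv2.resize(a[155:235,200:300],(800,640),interpolation=cv2.INTER_CUBIC)
cv2.imwrite('pics/c2.png',y[:600])
for p in [(230,166),(241,168),(312,258),(336,232)]: print(p,onplane('scene',*p,.088))
```

```text
(230, 166) [0.47438892 0.18155774 0.088     ]
(241, 168) [0.49208763 0.15793166 0.088     ]
(312, 258) [ 0.45075098 -0.15376826  0.088     ]
(336, 232) [ 0.53880042 -0.13849601  0.088     ]
```

View pics/c1.png

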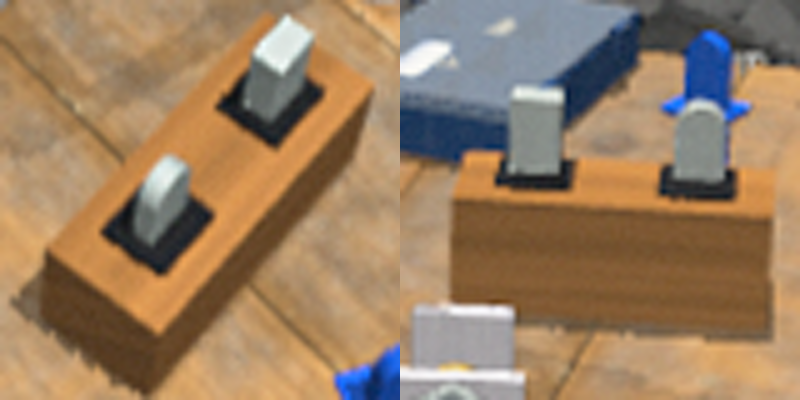

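View pics/c2.png

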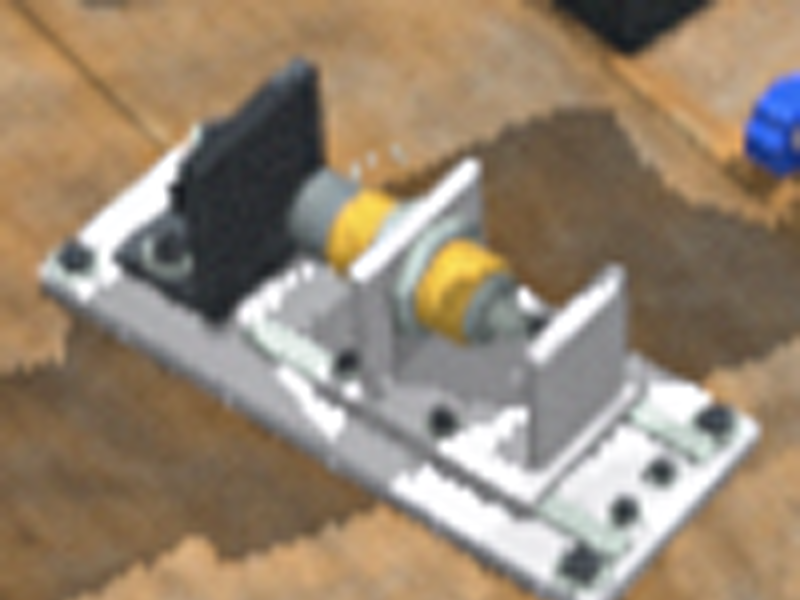

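Thin gauge is the round-topped one: scene (312,265), side (325,178) (in crop c1, scene half, about (162,200)). The square-topped tab at scene (336,238) is the thick gauge, and the blue one at (357,305) is the look-alike to leave. Crop c2 gives the bracket base corners and the plate's upper edge, so next I'll fit poses.

```bash
cat >> h.py <<'E'
def fit(model,obs,x0):
    # obs: list (cam,uv,localpoint)
    from scipy.optimize import least_squares
    def res(p):
        r=[]
        for n,uv,l in obs:
            c,s=np.cos(p[2]),np.sin(p[2]);P=[p[0]+c*l[0]-s*l[1],p[1]+s*l[0]+c*l[1],l[2]]
            r+=list(proj(n,P)[0]-np.array(uv))
        return r
    o=least_squares(res,x0,loss='soft_l1');return o.x,np.round(np.reshape(o.fun,(-1,2)),1)
E
python3 - <<'E'
from h import *
c1=lambda u,v:('scene',(280+(u+.5)/5-.5,225+(v+.5)/5-.5)); s1=lambda u,v:('side',(265+(u-400+.5)/5-.5,150+(v+.5)/5-.5)); c2=lambda u,v:('scene',(200+(u+.5)/8-.5,155+(v+.5)/8-.5))
for p in [c1(48,248),c1(160,332),c1(373,92),c1(268,15)]: print('rack',onplane(*([p[0]]+list(p[1])),.064))
for p in [c2(42,272),c2(760,430),c2(195,130)]: print('base',onplane(p[0],*p[1],.012))
for p in [c2(290,62),c2(318,70),c2(175,185),c2(190,195)]: print('plate',onplane(p[0],*p[1],.088))
s=dict(state())
for p in [(103,280),(148,187),(214,170),(178,0)]: print('w',wplane(*p,.012,s))
for p in [(88,40),(158,8),(93,41),(165,11)]: print('wplate',wplane(*p,.088,s))
for p in [(100,296),(220,264),(236,332),(112,330)]: print('wr',wplane(*p,.064,s))
E
```

```text
rack [ 0.39687545 -0.14273216  0.064     ]
rack [ 0.4072323  -0.20209028  0.064     ]
rack [ 0.5635441  -0.17655877  0.064     ]
rack [ 0.55695833 -0.1155139   0.064     ]
base [0.41057907 0.21990793 0.012     ]
base [0.55382622 0.01477406 0.012     ]
base [0.48865113 0.24205608 0.012     ]
plate [0.49384997 0.18300435 0.088     ]
plate [0.49873619 0.17432657 0.088     ]
plate [0.43399846 0.16156695 0.088     ]
plate [0.43520423 0.15509401 0.088     ]
w [ 0.37620134 -0.1380801   0.012     ]
w [ 0.46936527 -0.00423733  0.012     ]
w [0.55291138 0.0144398  0.012     ]
w [0.5131904 0.2160236 0.012    ]
wplate [0.44316906 0.1634641  0.088     ]
wplate [0.51776842 0.18262576 0.088     ]
wplate [0.44917924 0.16125554 0.088     ]
wplate [0.52470964 0.17855064 0.088     ]
wr [ 0.40080404 -0.1306694   0.064     ]
wr [ 0.56345061 -0.0779178   0.064     ]
wr [ 0.57533098 -0.1716514   0.064     ]
wr [ 0.40380889 -0.18513578  0.064     ]
```

Rack centre is at about (0.481, −0.159) with yaw 9.4°, so the thin gauge is at about (0.440, −0.166). Bracket +x points along about (−0.23, 0.97), and target_top is at about (0.472, 0.167). Moving above the thin gauge.

jog_arm([
  {"offset": [-0.0277, -0.03, 0.003], "spin": 0},
  {"offset": [-0.0277, -0.03, 0.003], "spin": 0},
  {"offset": [-0.0277, -0.03, 0.003], "spin": 0},
  {"offset": [-0.0277, -0.03, 0.003], "spin": 0},
  {"offset": [-0.0277, -0.03, 0.003], "spin": 0},
  {"offset": [-0.0277, -0.03, 0.003], "spin": 0},
  {"offset": [0, 0, 0], "spin": 6.7},
  {"offset": [0, 0, 0], "spin": 6.7},
  {"offset": [0, 0, 0], "spin": 6.7},
  {"offset": [0, 0, 0], "spin": 6.7},
  {"offset": [0, 0, 0], "spin": 6.7},
  {"offset": [0, 0, 0], "spin": 6.7},
], gripper=0.7, grip_force=40)

```text
clock: 1.15
eef_pos: [0.4446, -0.1661, 0.213]
orientation: [-0.0, 0.908, 0.418, -0.0]
force: [-0.0, -0.5, 0.1]
grip_width: 0.701
finger_force: 0.0
```

jog_arm([
  {"offset": [0, 0, 0], "spin": 6.7},
  {"offset": [0, 0, 0], "spin": 6.7},
  {"offset": [0, 0, 0], "spin": 6.7},
  {"offset": [0, 0, 0], "spin": 6.7},
  {"offset": [0, 0, 0], "spin": 6.7},
  {"offset": [0, 0, 0], "spin": 6.7},
  {"offset": [0, 0, 0], "spin": 0},
  {"offset": [0, 0, 0], "spin": 0},
])

```text
clock: 1.82
eef_pos: [0.4448, -0.166, 0.2131]
orientation: [-0.0, 0.996, 0.085, -0.0]
force: [0.3, -0.6, 0.5]
grip_width: 0.697
finger_force: 0.0
```

Run:
```python
from h import *
s=dict(state());save('wrist','w1');q=s['orientation'];print(s['clock'],s['eef_pos'],R.from_quat([*q[1:],q[0]]).as_matrix().round(3),s['q'].round(2),s['force'])
import pickle;pickle.dump(s,open('s1.pkl','wb'))
```

```text
1.8167 [ 0.44479657 -0.16604923  0.21305305] [[ 0.985  0.17  -0.   ]
 [ 0.17  -0.985  0.   ]
 [-0.    -0.    -1.   ]] [-0.51 -0.09  1.98  0.    1.26  0.89] [ 0.30934065 -0.59882929  0.50812122]
```

View pics/w1.png

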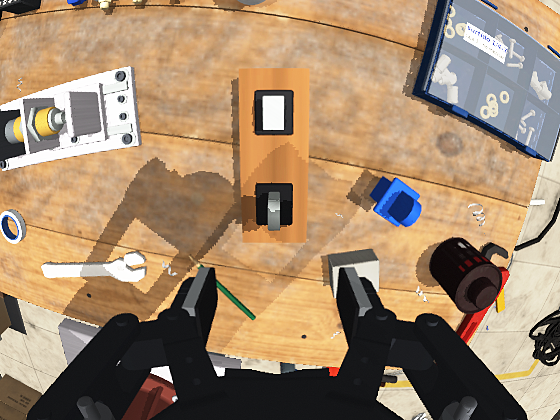

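In this view the thin gauge's collar spans columns 256–293 and rows 183–226, with its tab at about (274,208). The thick gauge's collar is centred at (274,112). The rack's edges run vertically, so the yaw is right.

Run:
```python
from h import *
import pickle;s=pickle.load(open('s1.pkl','rb'));q=s['orientation'];M=R.from_quat([*q[1:],q[0]]).as_matrix()
P=lambda u,v,z:print((u,v),(wplane(u,v,z,s)).round(4),(M.T@(wplane(u,v,z,s)-s['eef_pos'])).round(4))
for p in [(255.5,183),(292.5,182.5),(293,226.5),(256,226.5),(255,90),(293,90),(293,134),(254.5,134)]: P(*p,.070)
for p in [(239,68),(311,68),(240,241),(305,242)]: P(*p,.064)
for p in [(1,164)]: pass
```

```text
(255.5, 183) [ 0.4575 -0.1444  0.07  ] [ 0.0163 -0.0192  0.1431]
(292.5, 182.5) [ 0.4636 -0.1772  0.07  ] [0.0167 0.0142 0.143 ]
(293, 226.5) [ 0.4221 -0.1855  0.07  ] [-0.0256  0.0153  0.1431]
(256, 226.5) [ 0.4162 -0.1511  0.07  ] [-0.0256 -0.0195  0.1431]
(255, 90) [ 0.5394 -0.1307  0.07  ] [ 0.0993 -0.0187  0.143 ]
(293, 90) [ 0.5449 -0.163   0.07  ] [0.0993 0.014  0.143 ]
(293, 134) [ 0.5068 -0.1698  0.07  ] [0.0605 0.0142 0.143 ]
(254.5, 134) [ 0.5011 -0.1366  0.07  ] [ 0.0605 -0.0194  0.143 ]
(239, 68) [ 0.5574 -0.113   0.064 ] [ 0.12   -0.0331  0.149 ]
(311, 68) [ 0.568  -0.1753  0.064 ] [0.1199 0.0301 0.149 ]
(240, 241) [ 0.3961 -0.1379  0.064 ] [-0.0431 -0.036   0.1491]
(305, 242) [ 0.4059 -0.2008  0.064 ] [-0.0442  0.0277  0.1491]
```

jog_arm([
  {"offset": [-0.0045, -0.0023, 0.034], "spin": 0},
  {"offset": [0, 0, 0.034], "spin": 0},
  {"offset": [0, 0, 0.034], "spin": 0},
  {"offset": [0, 0, 0.024], "spin": 0},
  {"offset": [0, 0, 0.012], "spin": 0},
  {"offset": [0, 0, 0], "spin": 0},
  {"offset": [0, 0, 0], "spin": 0},
])

```text
clock: 2.45
eef_pos: [0.4397, -0.1644, 0.0747]
orientation: [-0.001, 0.996, 0.084, -0.001]
force: [-0.1, -0.1, -0.1]
grip_width: 0.702
finger_force: 0.0
```

jog_arm([
  {"offset": [0, 0, 0], "spin": 0},
  {"offset": [0, 0, 0], "spin": 0},
  {"offset": [0, 0, 0], "spin": 0},
  {"offset": [0, 0, 0], "spin": 0},
  {"offset": [0, 0, 0], "spin": 0},
  {"offset": [0, 0, 0], "spin": 0},
  {"offset": [0, 0, 0], "spin": 0},
  {"offset": [0, 0, 0], "spin": 0},
  {"offset": [0, 0, 0], "spin": 0},
  {"offset": [0, 0, 0], "spin": 0},
], gripper=0, grip_force=40)

```text
clock: 3.28
eef_pos: [0.4412, -0.1651, 0.0766]
orientation: [0.0, 0.996, 0.084, 0.001]
force: [-0.8, 0.3, 6.6]
grip_width: 0.109
finger_force: 40.1
```

jog_arm([
  {"offset": [0, 0, -0.025], "spin": 0},
  {"offset": [0, 0, -0.04], "spin": 0},
  {"offset": [0, 0, -0.041], "spin": 0},
  {"offset": [0.0099, -0.035, 0], "spin": 0},
  {"offset": [0.0099, -0.035, 0], "spin": 0},
  {"offset": [0.0099, -0.035, 0], "spin": 0},
  {"offset": [0.0099, -0.035, 0], "spin": 0},
  {"offset": [0.0099, -0.035, 0], "spin": 0},
  {"offset": [0.0099, -0.035, 0], "spin": 0},
  {"offset": [0.0099, -0.035, 0], "spin": 0},
  {"offset": [0.0099, -0.035, 0], "spin": 0},
  {"offset": [0.0099, -0.035, 0], "spin": 0},
])

```text
clock: 4.28
eef_pos: [0.4746, 0.1624, 0.1804]
orientation: [0.0, 0.996, 0.084, -0.001]
force: [0.9, -1.1, -2.2]
grip_width: 0.109
finger_force: 39.8
```

jog_arm([
  {"offset": [0, 0, 0], "spin": -3.6},
  {"offset": [0, 0, 0], "spin": 0},
  {"offset": [0, 0, 0], "spin": 0},
  {"offset": [0, 0, 0], "spin": 0},
])

```text
clock: 4.62
eef_pos: [0.4749, 0.16, 0.1806]
orientation: [0.0, 0.993, 0.114, -0.001]
force: [-0.4, 0.9, -2.4]
grip_width: 0.112
finger_force: 40.2
```

Run:
```python
from h import *
s=dict(state());w=grab_frame('wrist');sd=grab_frame('side');sc=grab_frame('scene');q=s['orientation'];print(s['clock'],s['eef_pos'],R.from_quat([*q[1:],q[0]]).as_matrix().round(3),s['force'],s['grip_width'])
import pickle;pickle.dump(s,open('s2.pkl','wb'))
for n,i in (('w2',w),('sd2',sd),('sc2',sc)): cv2.imwrite(f'pics/{n}.png',i[:,:,::-1])
a=cv2.resize(w[120:420,130:430],(600,600),interpolation=cv2.INTER_CUBIC)
cv2.imwrite('pics/w2c.png',cv2.resize(w[:,:,::-1],(800,600),interpolation=cv2.INTER_CUBIC))
```

```text
4.6167 [0.47490322 0.15995179 0.18058813] [[ 0.974  0.227 -0.001]
 [ 0.227 -0.974 -0.001]
 [-0.002  0.    -1.   ]] [-0.35488935  0.94374808 -2.4436476 ] 0.11176412828370731
```

View pics/w2c.png

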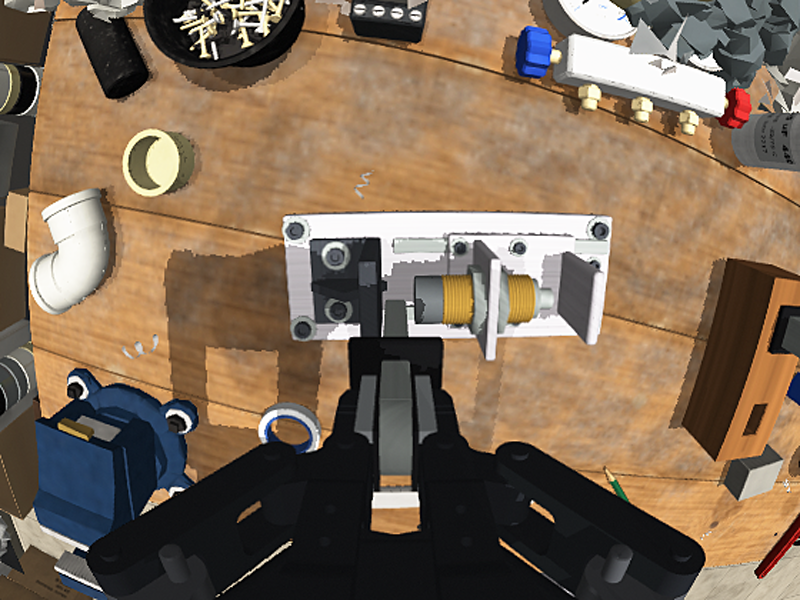

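In this upscaled view the plate's top edge on the switch side is at column ~380, with its far end at row 262. The switch face is at column 414, and the held blade sits between at columns 386–408. The base corners are at (284,214), (612,217) and (603,341).

Run:
```python
from h import *
import pickle;s=pickle.load(open('s2.pkl','rb'));q=s['orientation'];M=R.from_quat([*q[1:],q[0]]).as_matrix()
k=1/1.42857
def P(l,u,v,z):
    p=wplane(u*k,v*k,z,s);print(l,(u,v),p.round(4),(M.T@(p-s['eef_pos'])).round(4))
for p in [(284,214),(612,217),(603,341),(290,338)]: P('base',*p,.012)
for p in [(359,262),(378,262),(382,335)]: P('plate',*p,.088)
P('switch front top',414,298,.060);P('thumb rear',600,342,.084);P('thumb rear far',603,262,.084)
# held gauge: collar corners & blade bottom
zc=s['eef_pos'][2]-.0126
for p in [(349,338),(443,338)]: P('collar',*p,zc+.006)
for p in [(386,300),(408,300)]: P('blade',*p,zc-.058)
```

```text
base (284, 214) [0.5007 0.2439 0.012 ] [ 0.0444 -0.076   0.1685]
base (612, 217) [0.5549 0.0175 0.012 ] [0.0459 0.1568 0.1686]
base (603, 341) [ 0.4618 -0.01    0.012 ] [-0.051   0.1625  0.1687]
base (290, 338) [0.4114 0.2248 0.012 ] [-0.0469 -0.0776  0.1686]
plate (359, 262) [0.4975 0.1846 0.088 ] [ 0.0277 -0.019   0.0925]
plate (378, 262) [0.4997 0.175  0.088 ] [ 0.0277 -0.0091  0.0925]
plate (382, 335) [0.4603 0.164  0.088 ] [-0.0132 -0.0073  0.0926]
switch front top (414, 298) [0.4764 0.1489 0.06  ] [-0.0008  0.0111  0.1206]
thumb rear (600, 342) [0.4825 0.0355 0.084 ] [-0.0207  0.1229  0.0967]
thumb rear far (603, 262) [0.5291 0.0519 0.084 ] [0.0284 0.1175 0.0966]
collar (349, 338) [0.4913 0.1806 0.174 ] [ 0.0207 -0.0164  0.0066]
collar (443, 338) [0.4987 0.1486 0.174 ] [0.0206 0.0164 0.0066]
blade (386, 300) [0.4874 0.1675 0.11  ] [ 0.014  -0.0046  0.0706]
blade (408, 300) [0.4898 0.1572 0.11  ] [0.014  0.006  0.0706]
```

jog_arm([
  {"offset": [-0.003, -0.0022, 0], "spin": 0},
  {"offset": [0, 0, 0.012], "spin": 0},
  {"offset": [0, 0, 0.014], "spin": 0},
  {"offset": [0, 0, 0.014], "spin": 0},
  {"offset": [0, 0, 0], "spin": 0},
  {"offset": [0, 0, 0], "spin": 0},
])

```text
clock: 5.27
eef_pos: [0.4707, 0.1618, 0.1397]
orientation: [0.0, 0.993, 0.115, -0.002]
force: [-0.1, -0.2, -1.9]
grip_width: 0.103
finger_force: 40.2
```

jog_arm([
  {"offset": [0, 0, 0.009], "spin": 0},
  {"offset": [0, 0, 0.01], "spin": 0},
  {"offset": [0, 0, 0.01], "spin": 0},
  {"offset": [0, 0, 0.006], "spin": 0},
  {"offset": [0, 0, 0], "spin": 0},
  {"offset": [0, 0, 0], "spin": 0},
])

```text
clock: 5.77
eef_pos: [0.4715, 0.1621, 0.1055]
orientation: [0.0, 0.993, 0.115, -0.001]
force: [-0.1, -0.5, -1.7]
grip_width: 0.113
finger_force: 40.3
```

jog_arm([
  {"offset": [0, 0, 0.002], "spin": 0},
  {"offset": [0, 0, 0.001], "spin": 0},
  {"offset": [0, 0, 0], "spin": 0},
  {"offset": [0, 0, 0], "spin": 0},
])

```text
clock: 6.1
eef_pos: [0.4723, 0.1623, 0.1036]
orientation: [-0.0, 0.993, 0.115, 0.0]
force: [0.3, 0.5, -2.4]
grip_width: 0.108
finger_force: 40.3
```

jog_arm([
  {"offset": [0, 0, 0.0015], "spin": 0},
  {"offset": [0, 0, 0], "spin": 0},
  {"offset": [0, 0, 0], "spin": 0},
])

```text
clock: 6.35
eef_pos: [0.4721, 0.1622, 0.1018]
orientation: [0.0, 0.993, 0.115, -0.0]
force: [-0.2, 0.0, -2.7]
grip_width: 0.11
finger_force: 40.3
```

jog_arm([
  {"offset": [0, 0, 0.001], "spin": 0},
  {"offset": [0, 0, 0], "spin": 0},
  {"offset": [0, 0, 0], "spin": 0},
])

```text
clock: 6.6
eef_pos: [0.4723, 0.1623, 0.101]
orientation: [-0.0, 0.993, 0.115, 0.0]
force: [0.8, -0.7, -1.4]
grip_width: 0.108
finger_force: 40.3
```

jog_arm([
  {"offset": [0, 0, 0.001], "spin": 0},
  {"offset": [0, 0, 0], "spin": 0},
  {"offset": [0, 0, 0], "spin": 0},
])

```text
clock: 6.85
eef_pos: [0.4724, 0.1623, 0.1008]
orientation: [0.0, 0.993, 0.115, 0.0]
force: [-2.0, -0.5, 5.8]
grip_width: 0.111
finger_force: 41.3
```

jog_arm([
  {"offset": [0, 0, 0.001], "spin": 0},
  {"offset": [0, 0, 0], "spin": 0},
  {"offset": [0, 0, 0], "spin": 0},
])

```text
clock: 7.1
eef_pos: [0.4725, 0.1623, 0.1007]
orientation: [0.0, 0.993, 0.115, -0.0]
force: [-3.1, -1.4, 10.5]
grip_width: 0.117
finger_force: 42.1
```

jog_arm([
  {"offset": [0, 0, -0.001], "spin": 0},
  {"offset": [0, 0, -0.001], "spin": 0},
  {"offset": [0, 0, 0], "spin": 0},
])

```text
clock: 7.35
eef_pos: [0.4724, 0.1623, 0.1009]
orientation: [-0.0, 0.993, 0.115, 0.0]
force: [0.2, -0.4, 1.2]
grip_width: 0.115
finger_force: 40.8
```

jog_arm([
  {"offset": [0, 0, 0], "spin": 0},
  {"offset": [0, 0, 0], "spin": 0},
  {"offset": [0, 0, 0], "spin": 0},
  {"offset": [0, 0, 0], "spin": 0},
  {"offset": [0, 0, 0], "spin": 0},
  {"offset": [0, 0, 0], "spin": 0},
], gripper=0.45)

```text
clock: 7.85
eef_pos: [0.4721, 0.1622, 0.1007]
orientation: [0.0, 0.993, 0.115, -0.0]
force: [-0.1, -0.4, -0.4]
grip_width: 0.449
finger_force: 0.0
```

jog_arm([
  {"offset": [0, 0, -0.01], "spin": 0},
  {"offset": [0, 0, -0.03], "spin": 0},
  {"offset": [0, 0, -0.035], "spin": 0},
  {"offset": [0, 0, -0.015], "spin": 0},
  {"offset": [0, 0, 0], "spin": 0},
  {"offset": [0, 0, 0], "spin": 0},
])

```text
clock: 8.35
eef_pos: [0.4732, 0.1625, 0.1928]
orientation: [-0.0, 0.993, 0.115, 0.002]
force: [-0.3, -0.3, 0.5]
grip_width: 0.45
finger_force: 0.0
```

Run:
```python
from h import *
s=dict(state());w=grab_frame('wrist');sd=grab_frame('side');print(s['clock'],s['eef_pos'],s['force'])
import pickle;pickle.dump(s,open('s3.pkl','wb'))
a=cv2.resize(w[130:290,180:440],(780,480),interpolation=cv2.INTER_CUBIC)[:,:,::-1]
b=cv2.resize(sd[180:300,235:315],(320,480),interpolation=cv2.INTER_CUBIC)[:,:,::-1]
cv2.imwrite('pics/v3.png',np.hstack([cv2.resize(a,(480,480*480//780)),np.zeros((480*480//780,0,3),np.uint8),cv2.resize(b,(320*295//480,295))]))
```

```text
8.35 [0.47319176 0.16249736 0.19279358] [-0.27876464 -0.30003473  0.52845695]
```

View pics/v3.png

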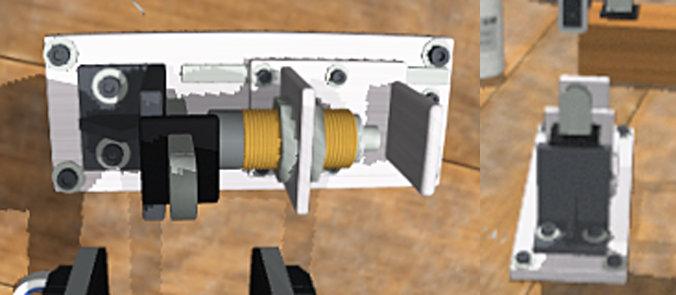

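The gauge hangs square with its collar on the plate top, released and centred in both views. Next I'll close the gripper, go behind the thumb plate and push.

jog_arm([
  {"offset": [0, 0.04, 0], "spin": 0},
  {"offset": [0, 0.04, 0], "spin": 0},
  {"offset": [0, 0.04, 0], "spin": 0},
  {"offset": [0, 0.04, 0], "spin": 0},
  {"offset": [0, 0, 0.035], "spin": 0},
  {"offset": [0, 0, 0.04], "spin": 0},
  {"offset": [0, 0, 0.035], "spin": 0},
  {"offset": [0, 0, 0.02], "spin": 0},
  {"offset": [0, 0, 0], "spin": 0},
  {"offset": [0, 0, 0], "spin": 0},
], gripper=0)

```text
clock: 9.28
eef_pos: [0.5058, 0.0067, 0.0582]
orientation: [-0.001, 0.993, 0.115, -0.003]
force: [0.3, -0.1, -0.5]
grip_width: 0.001
finger_force: 0.0
```

jog_arm([
  {"offset": [0, -0.006, 0], "spin": 0},
  {"offset": [0, -0.006, 0], "spin": 0},
  {"offset": [0, 0, 0], "spin": 0},
  {"offset": [0, 0, 0], "spin": 0},
])

```text
clock: 9.62
eef_pos: [0.5071, 0.0187, 0.0625]
orientation: [0.0, 0.993, 0.116, 0.002]
force: [0.2, -0.7, -0.4]
grip_width: -0.004
finger_force: 0.0
```

jog_arm([
  {"offset": [0, -0.003, 0], "spin": 0},
  {"offset": [0, -0.003, 0], "spin": 0},
  {"offset": [0, 0, 0], "spin": 0},
  {"offset": [0, 0, 0], "spin": 0},
])

```text
clock: 9.95
eef_pos: [0.5045, 0.0242, 0.0609]
orientation: [0.0, 0.993, 0.115, 0.0]
force: [0.3, 0.5, -0.3]
grip_width: 0.001
finger_force: 0.0
```

jog_arm([
  {"offset": [0, -0.002, 0], "spin": 0},
  {"offset": [0, -0.002, 0], "spin": 0},
  {"offset": [0, 0, 0], "spin": 0},
  {"offset": [0, 0, 0], "spin": 0},
])

```text
clock: 10.28
eef_pos: [0.5036, 0.0279, 0.0608]
orientation: [-0.0, 0.993, 0.115, -0.0]
force: [0.0, -0.7, 0.1]
grip_width: -0.001
finger_force: 0.1
```

jog_arm([
  {"offset": [0, -0.001, 0], "spin": 0},
  {"offset": [0, -0.001, 0], "spin": 0},
  {"offset": [0, 0, 0], "spin": 0},
  {"offset": [0, 0, 0], "spin": 0},
])

```text
clock: 10.62
eef_pos: [0.5033, 0.0289, 0.0608]
orientation: [0.001, 0.993, 0.115, 0.0]
force: [0.6, -4.8, -0.6]
grip_width: -0.001
finger_force: 2.5
```

jog_arm([
  {"offset": [0, -0.001, 0], "spin": 0},
  {"offset": [0, -0.001, 0], "spin": 0},
  {"offset": [0, -0.001, 0], "spin": 0},
  {"offset": [0, -0.001, 0], "spin": 0},
  {"offset": [0, 0, 0], "spin": 0},
  {"offset": [0, 0, 0], "spin": 0},
])

```text
clock: 11.12
eef_pos: [0.5024, 0.0329, 0.0608]
orientation: [0.001, 0.993, 0.115, 0.0]
force: [-0.0, -5.0, -0.9]
grip_width: 0.002
finger_force: 2.5
```

jog_arm([
  {"offset": [0, -0.001, 0], "spin": 0},
  {"offset": [0, -0.001, 0], "spin": 0},
  {"offset": [0, 0, 0], "spin": 0},
  {"offset": [0, 0, 0], "spin": 0},
])

```text
clock: 11.45
eef_pos: [0.5019, 0.035, 0.0608]
orientation: [0.001, 0.993, 0.115, -0.0]
force: [1.3, -5.2, -0.4]
grip_width: 0.002
finger_force: 2.5
```

jog_arm([
  {"offset": [0, -0.001, 0], "spin": 0},
  {"offset": [0, -0.001, 0], "spin": 0},
  {"offset": [0, 0, 0], "spin": 0},
  {"offset": [0, 0, 0], "spin": 0},
])

```text
clock: 11.78
eef_pos: [0.5013, 0.0371, 0.0608]
orientation: [0.0, 0.993, 0.115, -0.0]
force: [0.5, -5.7, 0.5]
grip_width: 0.001
finger_force: 2.5
```

jog_arm([
  {"offset": [0, -0.001, 0], "spin": 0},
  {"offset": [0, 0, 0], "spin": 0},
  {"offset": [0, 0, 0], "spin": 0},
])

```text
clock: 12.03
eef_pos: [0.5012, 0.0374, 0.0608]
orientation: [0.001, 0.993, 0.115, -0.0]
force: [-0.1, -7.6, -0.2]
grip_width: 0.0
finger_force: 3.4
```

jog_arm([
  {"offset": [0, -0.001, 0], "spin": 0},
  {"offset": [0, 0, 0], "spin": 0},
  {"offset": [0, 0, 0], "spin": 0},
])

```text
clock: 12.28
eef_pos: [0.5012, 0.0378, 0.0608]
orientation: [0.002, 0.993, 0.115, 0.0]
force: [1.4, -8.6, -1.4]
grip_width: -0.002
finger_force: 4.3
```

jog_arm([
  {"offset": [0, -0.001, 0], "spin": 0},
  {"offset": [0, 0, 0], "spin": 0},
  {"offset": [0, 0, 0], "spin": 0},
])

```text
clock: 12.53
eef_pos: [0.501, 0.0384, 0.0608]
orientation: [0.002, 0.993, 0.116, 0.0]
force: [1.2, -10.8, -1.3]
grip_width: 0.0
finger_force: 4.9
```

jog_arm([
  {"offset": [0, -0.001, 0], "spin": 0},
  {"offset": [0, -0.001, 0], "spin": 0},
  {"offset": [0, 0, 0], "spin": 0},
  {"offset": [0, 0, 0], "spin": 0},
])

```text
clock: 12.87
eef_pos: [0.501, 0.0387, 0.0609]
orientation: [0.004, 0.993, 0.116, 0.0]
force: [1.5, -15.5, -2.7]
grip_width: -0.001
finger_force: 7.5
```

jog_arm([
  {"offset": [0, -0.001, 0], "spin": 0},
  {"offset": [0, 0, 0], "spin": 0},
  {"offset": [0, 0, 0], "spin": 0},
])

```text
clock: 13.12
eef_pos: [0.501, 0.0387, 0.061]
orientation: [0.005, 0.993, 0.116, 0.0]
force: [1.9, -17.7, -2.3]
grip_width: -0.003
finger_force: 8.9
```

jog_arm([
  {"offset": [0, -0.0005, 0], "spin": 0},
  {"offset": [0, 0, 0], "spin": 0},
  {"offset": [0, 0, 0], "spin": 0},
])

```text
clock: 13.37
eef_pos: [0.501, 0.0388, 0.061]
orientation: [0.005, 0.993, 0.116, 0.001]
force: [2.2, -19.4, -3.2]
grip_width: 0.001
finger_force: 9.6
```

jog_arm([
  {"offset": [0, 0.003, 0], "spin": 0},
  {"offset": [0, 0.006, 0], "spin": 0},
  {"offset": [0, 0.01, 0], "spin": 0},
  {"offset": [0, 0.01, 0], "spin": 0},
  {"offset": [0, 0, -0.03], "spin": 0},
  {"offset": [0, 0, -0.04], "spin": 0},
  {"offset": [0, 0, -0.04], "spin": 0},
  {"offset": [0, 0, -0.022], "spin": 0},
  {"offset": [0, 0, 0], "spin": 0},
  {"offset": [0, 0, 0], "spin": 0},
])

```text
clock: 14.2
eef_pos: [0.508, 0.0155, 0.195]
orientation: [0.0, 0.993, 0.115, 0.002]
force: [0.1, -0.2, -1.3]
grip_width: 0.003
finger_force: 0.0
```

Run:
```python
from h import *
s=dict(state());w=grab_frame('wrist');sd=grab_frame('scene');print(s['clock'],s['eef_pos'],s['orientation'])
import pickle;pickle.dump(s,open('s4.pkl','wb'))
a=cv2.resize(w[130:330,0:300],(450,300),interpolation=cv2.INTER_CUBIC)[:,:,::-1]
b=cv2.resize(sd[145:220,200:287],(348,300),interpolation=cv2.INTER_CUBIC)[:,:,::-1]
cv2.imwrite('pics/v4.png',np.hstack([a,b]))
```

```text
14.2 [0.50803627 0.01554492 0.19497865] [1.39606223e-04 9.93378913e-01 1.14860388e-01 2.32515731e-03]
```

View pics/v4.png

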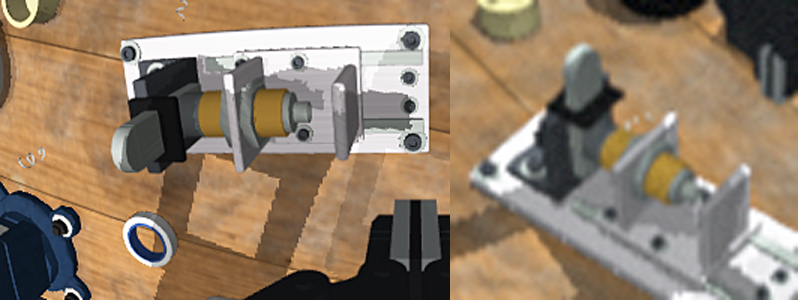

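The gauge stands upright, nipped square between plate and switch in both views. I'll regrasp it across its width so that closing the fingers puts no force on the carriage.

jog_arm([
  {"offset": [-0.0004, -0.0381, 0], "spin": 0},
  {"offset": [-0.0004, -0.0381, 0], "spin": 0},
  {"offset": [-0.0004, -0.0381, 0], "spin": 0},
  {"offset": [-0.0004, -0.0381, 0], "spin": 0},
  {"offset": [0, 0, 0], "spin": -7},
  {"offset": [0, 0, 0], "spin": -7},
  {"offset": [0, 0, 0], "spin": -7},
  {"offset": [0, 0, 0], "spin": -7},
  {"offset": [0, 0, 0], "spin": -7},
  {"offset": [0, 0, 0], "spin": -7},
  {"offset": [0, 0, 0], "spin": -7},
  {"offset": [0, 0, 0], "spin": -7},
], gripper=0.65)

```text
clock: 15.3
eef_pos: [0.4682, 0.1634, 0.1899]
orientation: [-0.001, 0.821, 0.57, -0.003]
force: [-0.3, 0.2, 0.1]
grip_width: 0.653
finger_force: 0.0
```

jog_arm([
  {"offset": [0, 0, 0], "spin": -7},
  {"offset": [0, 0, 0], "spin": -7},
  {"offset": [0, 0, 0], "spin": -7},
  {"offset": [0, 0, 0], "spin": -7},
  {"offset": [0, 0, 0], "spin": -6},
  {"offset": [0, 0, 0], "spin": 0},
  {"offset": [0, 0, 0], "spin": 0},
  {"offset": [0, 0, 0], "spin": 0},
])

```text
clock: 15.97
eef_pos: [0.4692, 0.1636, 0.1913]
orientation: [-0.001, 0.622, 0.783, -0.001]
force: [-0.6, 0.7, 0.4]
grip_width: 0.651
finger_force: 0.0
```

Run:
```python
from h import *
s=dict(state());q=s['orientation'];M=R.from_quat([*q[1:],q[0]]).as_matrix();print(s['clock'],s['eef_pos'],M.round(3),(M.T@(np.array([.4719,.1638,.099])-s['eef_pos'])).round(4))
```

```text
15.9667 [0.46915915 0.16355414 0.19133171] [[-0.226  0.974 -0.003]
 [ 0.974  0.226 -0.   ]
 [ 0.    -0.003 -1.   ]] [-0.0004  0.003   0.0923]
```

jog_arm([
  {"offset": [0, 0.003, 0.03], "spin": 0},
  {"offset": [0, 0, 0.03], "spin": 0},
  {"offset": [0, 0, 0.02], "spin": 0},
  {"offset": [0, 0, 0.008], "spin": 0},
  {"offset": [0, 0, 0], "spin": 0},
  {"offset": [0, 0, 0], "spin": 0},
  {"offset": [0, 0, 0], "spin": 0},
])

```text
clock: 16.55
eef_pos: [0.4744, 0.1647, 0.1064]
orientation: [0.001, 0.621, 0.784, 0.001]
force: [0.9, -0.6, -0.1]
grip_width: 0.652
finger_force: 0.0
```

jog_arm([
  {"offset": [0, 0, 0.002], "spin": 0},
  {"offset": [0, 0, 0], "spin": 0},
  {"offset": [0, 0, 0], "spin": 0},
])

```text
clock: 16.8
eef_pos: [0.4737, 0.1646, 0.1038]
orientation: [0.001, 0.621, 0.784, 0.001]
force: [0.3, -0.6, 0.5]
grip_width: 0.652
finger_force: 0.0
```

jog_arm([
  {"offset": [0, 0, 0.004], "spin": 0},
  {"offset": [0, 0, 0], "spin": 0},
  {"offset": [0, 0, 0], "spin": 0},
])

```text
clock: 17.05
eef_pos: [0.4727, 0.1643, 0.0985]
orientation: [-0.0, 0.621, 0.784, -0.0]
force: [0.4, 0.3, -0.9]
grip_width: 0.646
finger_force: 0.0
```

jog_arm([
  {"offset": [0, 0, 0], "spin": 0},
  {"offset": [0, 0, 0], "spin": 0},
  {"offset": [0, 0, 0], "spin": 0},
  {"offset": [0, 0, 0], "spin": 0},
  {"offset": [0, 0, 0], "spin": 0},
  {"offset": [0, 0, 0], "spin": 0},
  {"offset": [0, 0, 0], "spin": 0},
], gripper=0, grip_force=40)

```text
clock: 17.63
eef_pos: [0.4724, 0.1643, 0.0989]
orientation: [-0.001, 0.621, 0.784, -0.001]
force: [-5.1, -0.6, 5.8]
grip_width: 0.295
finger_force: 39.9
```

jog_arm([
  {"offset": [0, -0.001, 0], "spin": 0},
  {"offset": [0, 0, -0.002], "spin": 0},
  {"offset": [0, 0, -0.003], "spin": 0},
  {"offset": [0, 0, -0.003], "spin": 0},
  {"offset": [0, 0, -0.003], "spin": 0},
  {"offset": [0, 0, -0.003], "spin": 0},
  {"offset": [0, 0, -0.003], "spin": 0},
  {"offset": [0, 0, -0.003], "spin": 0},
])

```text
clock: 18.3
eef_pos: [0.4722, 0.1642, 0.1192]
orientation: [0.0, 0.621, 0.784, 0.0]
force: [0.6, -0.6, -3.0]
grip_width: 0.295
finger_force: 39.5
```

jog_arm([
  {"offset": [0, 0, -0.006], "spin": 0},
  {"offset": [0, 0, -0.006], "spin": 0},
  {"offset": [0, 0, -0.006], "spin": 0},
  {"offset": [0, 0, -0.006], "spin": 0},
  {"offset": [0, 0, -0.006], "spin": 0},
  {"offset": [0, 0, -0.01], "spin": 0},
  {"offset": [0, 0, -0.02], "spin": 0},
  {"offset": [0, 0, -0.01], "spin": 0},
  {"offset": [0, 0, 0], "spin": 0},
  {"offset": [0, 0, 0], "spin": 0},
])

```text
clock: 19.13
eef_pos: [0.4729, 0.1643, 0.1899]
orientation: [0.001, 0.621, 0.784, 0.001]
force: [0.2, 0.4, -1.5]
grip_width: 0.292
finger_force: 39.7
```

Run:
```python
from h import *
s=dict(state());w=grab_frame('wrist');q=s['orientation'];M=R.from_quat([*q[1:],q[0]]).as_matrix();print(s['clock'],s['eef_pos'],M.round(3))
import pickle;pickle.dump(s,open('s5.pkl','wb'))
sc=grab_frame('scene')
a=cv2.resize(w,(560,420))[:,:,::-1]
b=cv2.resize(sc[110:220,200:287],(239,300),interpolation=cv2.INTER_CUBIC)[:,:,::-1]
b=cv2.copyMakeBorder(b,0,120,0,0,cv2.BORDER_CONSTANT)
cv2.imwrite('pics/v5.png',np.hstack([a,b]))
# gauge rack target, rack from w1: collar centre
s1=pickle.load(open('s1.pkl','rb'));q=s1['orientation'];M1=R.from_quat([*q[1:],q[0]]).as_matrix()
print(s1['eef_pos']+M1@[-.0045,-.0023,0])
```

```text
19.1333 [0.47286494 0.16434259 0.1899155 ] [[-0.228  0.974  0.003]
 [ 0.974  0.228  0.   ]
 [-0.     0.003 -1.   ]]
[ 0.43997149 -0.16454639  0.2130556 ]
```

View pics/v5.png

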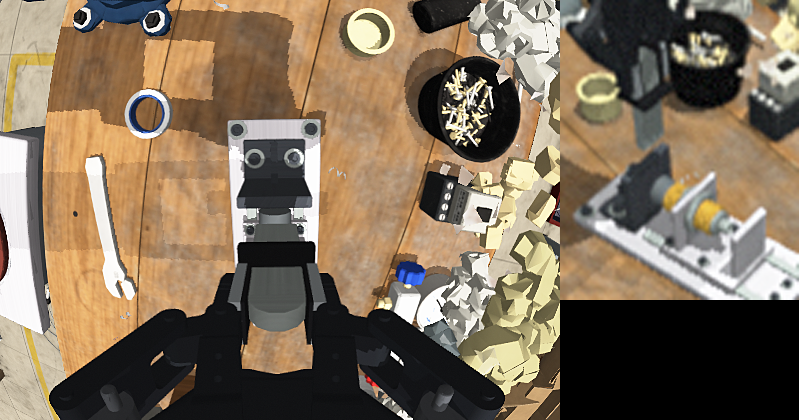

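The gauge is out, hanging straight in the fingers, and the carriage has stayed put. Carrying it to the rack's free slot at about (0.4412, −0.1648).

jog_arm([
  {"offset": [-0.0348, -0.0118, 0], "spin": 0},
  {"offset": [-0.0348, -0.0118, 0], "spin": 0},
  {"offset": [-0.0348, -0.0118, 0], "spin": 0},
  {"offset": [-0.0348, -0.0118, 0], "spin": 0},
  {"offset": [-0.0348, -0.0118, 0], "spin": 0},
  {"offset": [-0.0348, -0.0118, 0], "spin": 0},
  {"offset": [-0.0348, -0.0118, 0], "spin": 0},
  {"offset": [-0.0348, -0.0118, 0], "spin": 0},
  {"offset": [-0.0348, -0.0118, 0], "spin": 0},
  {"offset": [0, 0, 0.02], "spin": 3.9},
  {"offset": [0, 0, 0], "spin": 0},
  {"offset": [0, 0, 0], "spin": 0},
])

```text
clock: 20.23
eef_pos: [0.4381, -0.1643, 0.1664]
orientation: [-0.003, 0.648, 0.762, -0.0]
force: [-0.3, -0.3, -2.0]
grip_width: 0.294
finger_force: 39.9
```

jog_arm([
  {"offset": [0, 0, 0], "spin": 0},
  {"offset": [0, 0, 0], "spin": 0},
])

```text
clock: 20.4
eef_pos: [0.4404, -0.1642, 0.169]
orientation: [0.0, 0.647, 0.763, 0.0]
force: [0.5, -0.1, -2.0]
grip_width: 0.293
finger_force: 39.9
```

Run:
```python
from h import *
s=dict(state());q=s['orientation'];M=R.from_quat([*q[1:],q[0]]).as_matrix();print(s['clock'],s['eef_pos'],M.round(3),(M.T@(np.array([.4412,-.1648,.0747])-s['eef_pos'])).round(4))
```

```text
20.4 [ 0.44043189 -0.16417467  0.16899926] [[-0.164  0.986  0.   ]
 [ 0.986  0.164  0.   ]
 [ 0.     0.    -1.   ]] [-0.0007  0.0006  0.0943]
```

jog_arm([
  {"offset": [-0.0007, 0.0006, 0.012], "spin": 0},
  {"offset": [0, 0, 0.012], "spin": 0},
  {"offset": [0, 0, 0.006], "spin": 0},
  {"offset": [0, 0, 0], "spin": 0},
  {"offset": [0, 0, 0], "spin": 0},
  {"offset": [0, 0, 0], "spin": 0},
])

```text
clock: 20.9
eef_pos: [0.4415, -0.1655, 0.1396]
orientation: [0.001, 0.647, 0.762, 0.0]
force: [0.2, 0.6, -1.4]
grip_width: 0.292
finger_force: 39.9
```

jog_arm([
  {"offset": [0, 0, 0.004], "spin": 0},
  {"offset": [0, 0, 0.004], "spin": 0},
  {"offset": [0, 0, 0.002], "spin": 0},
  {"offset": [0, 0, 0], "spin": 0},
  {"offset": [0, 0, 0], "spin": 0},
])

```text
clock: 21.32
eef_pos: [0.4406, -0.1655, 0.1285]
orientation: [-0.0, 0.648, 0.762, -0.0]
force: [0.5, -0.2, -2.2]
grip_width: 0.293
finger_force: 39.9
```

Tip is at about 0.060, below the rack top, with no contact force, so it is in the slot. Continuing down.

jog_arm([
  {"offset": [0, 0, 0.006], "spin": 0},
  {"offset": [0, 0, 0.007], "spin": 0},
  {"offset": [0, 0, 0.007], "spin": 0},
  {"offset": [0, 0, 0], "spin": 0},
  {"offset": [0, 0, 0], "spin": 0},
])

```text
clock: 21.73
eef_pos: [0.44, -0.1651, 0.1077]
orientation: [-0.001, 0.647, 0.762, -0.0]
force: [-0.4, -0.2, -1.5]
grip_width: 0.295
finger_force: 39.9
```

jog_arm([
  {"offset": [0, 0, 0.008], "spin": 0},
  {"offset": [0, 0, 0.008], "spin": 0},
  {"offset": [0, 0, 0.008], "spin": 0},
  {"offset": [0, 0, 0.004], "spin": 0},
  {"offset": [0, 0, 0], "spin": 0},
  {"offset": [0, 0, 0], "spin": 0},
])

```text
clock: 22.23
eef_pos: [0.4405, -0.1654, 0.0802]
orientation: [-0.001, 0.647, 0.762, -0.0]
force: [0.1, -0.1, -1.5]
grip_width: 0.296
finger_force: 39.9
```

jog_arm([
  {"offset": [0, 0, 0.002], "spin": 0},
  {"offset": [0, 0, 0.002], "spin": 0},
  {"offset": [0, 0, 0], "spin": 0},
  {"offset": [0, 0, 0], "spin": 0},
])

```text
clock: 22.57
eef_pos: [0.4409, -0.1656, 0.0769]
orientation: [0.0, 0.647, 0.762, 0.0]
force: [0.3, 0.8, -1.7]
grip_width: 0.293
finger_force: 39.9
```

jog_arm([
  {"offset": [0, 0, 0.001], "spin": 0},
  {"offset": [0, 0, 0.001], "spin": 0},
  {"offset": [0, 0, 0], "spin": 0},
  {"offset": [0, 0, 0], "spin": 0},
])

```text
clock: 22.9
eef_pos: [0.4411, -0.1657, 0.075]
orientation: [0.0, 0.647, 0.762, 0.0]
force: [0.9, -0.0, -1.3]
grip_width: 0.293
finger_force: 39.9
```

jog_arm([
  {"offset": [0, 0, 0.001], "spin": 0},
  {"offset": [0, 0, 0], "spin": 0},
  {"offset": [0, 0, 0], "spin": 0},
])

```text
clock: 23.15
eef_pos: [0.4411, -0.1657, 0.0749]
orientation: [-0.0, 0.647, 0.762, -0.0]
force: [-2.3, 1.5, 5.3]
grip_width: 0.301
finger_force: 40.7
```

jog_arm([
  {"offset": [0, 0, 0.001], "spin": 0},
  {"offset": [0, 0, 0], "spin": 0},
  {"offset": [0, 0, 0], "spin": 0},
])

```text
clock: 23.4
eef_pos: [0.4411, -0.1657, 0.0749]
orientation: [-0.0, 0.647, 0.762, -0.0]
force: [-4.3, 2.0, 11.8]
grip_width: 0.294
finger_force: 41.5
```

Collar down at 0.0749, as predicted. Releasing and retreating.

jog_arm([
  {"offset": [0, 0, -0.001], "spin": 0},
  {"offset": [0, 0, -0.001], "spin": 0},
  {"offset": [0, 0, 0], "spin": 0},
])

```text
clock: 23.65
eef_pos: [0.441, -0.1657, 0.0749]
orientation: [0.0, 0.647, 0.762, 0.0]
force: [-0.8, -0.1, 1.4]
grip_width: 0.3
finger_force: 40.5
```

jog_arm([
  {"offset": [0, 0, 0], "spin": 0},
  {"offset": [0, 0, 0], "spin": 0},
  {"offset": [0, 0, 0], "spin": 0},
  {"offset": [0, 0, 0], "spin": 0},
  {"offset": [0, 0, 0], "spin": 0},
], gripper=0.6)

```text
clock: 24.07
eef_pos: [0.4409, -0.1656, 0.0748]
orientation: [0.0, 0.647, 0.762, 0.0]
force: [0.6, 0.3, -0.2]
grip_width: 0.6
finger_force: 0.0
```

jog_arm([
  {"offset": [0, 0, -0.01], "spin": 0},
  {"offset": [0, 0, -0.03], "spin": 0},
  {"offset": [0, 0, -0.04], "spin": 0},
  {"offset": [0, 0, -0.04], "spin": 0},
  {"offset": [0, 0, 0], "spin": 0},
  {"offset": [0, 0, 0], "spin": 0},
  {"offset": [0, 0, 0], "spin": 0},
])

```text
clock: 24.65
eef_pos: [0.4409, -0.1656, 0.1955]
orientation: [0.001, 0.647, 0.762, 0.0]
force: [-0.2, -0.4, -0.3]
grip_width: 0.603
finger_force: 0.0
```

Run:
```python
from h import *
s=dict(state());print(s['clock'],s['force'])
a=grab_frame('scene')[150:310,190:370];b=grab_frame('side')[140:240,235:345]
a=cv2.resize(a,(450,400),interpolation=cv2.INTER_CUBIC);b=cv2.resize(b,(350,400),interpolation=cv2.INTER_CUBIC)
cv2.imwrite('pics/v6.png',np.hstack([a,b])[:,:,::-1])
```

```text
24.65 [-0.19024658 -0.42015888 -0.32259439]
```

View pics/v6.png

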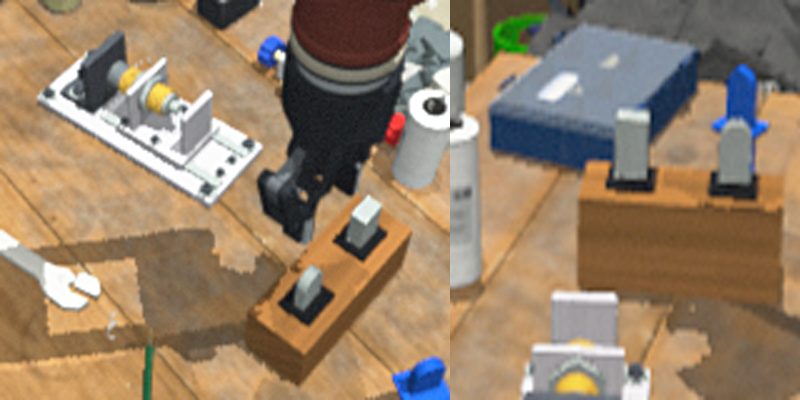

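Both gauges stand upright with collars on the wood, the gripper is clear, and the carriage is where the push left it.

```bash
python3 -c "
from plant import job_done;print(job_done())"
```

```text
the job is handed in; nothing more can be done
None
```

The job is handed in, at about 25 s on the robot's clock: I set the gap with the thin gauge (pushed up to about 19 N), drew it out and stood it back in the rack; the last pictures show both gauges upright, but no verdict came back.

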